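Show the welder which gusset goes where

TASK

The flanged sleeve on the welding table has five gussets tacked around it and one station still bare: show the welder which loose plate belongs there. Point down at the plate with the same shape and size as the tacked gussets, fingertips two or three centimetres above its middle, for two seconds; then point in the same way at the bare station on the flange, and finish the job still pointing there. Touch nothing, and do not point at any other plate or at a station that already has its gusset.

Things in the scene. Friction and masses are not known exactly. Their poses are not given: they have to be found in the camera images.
- gusset_top (a point): Bare steel plate 10 mm thick lying flat on the table among the other loose plates. This is the one that belongs on the sleeve: a right-angled gusset with a 45 mm foot, 60 mm high, sloping from a 12 mm wide top to a 12 mm nose, the inner corner snipped off. The point is the middle (centroid) of its upper face, 10 mm above the table; z is up.
- small_gusset_top (a point): Bare steel plate 10 mm thick lying flat on the table among the other loose plates. Wrong plate: same outline as the right gusset but clearly smaller, 28 x 37 mm. The point is the middle of its upper face; z is up.
- large_gusset_top (a point): Bare steel plate 10 mm thick lying flat on the table among the other loose plates. Wrong plate: same outline but clearly larger, 65 x 87 mm. The point is the middle of its upper face; z is up.
- lug_plate_top (a point): Bare steel plate 10 mm thick lying flat on the table among the other loose plates. Wrong plate: a plain rectangle 60 x 45 mm with one 16 mm hole. The point is the middle of its upper face; z is up.
- sleeve: Flanged metal sleeve standing on the table, 4.8 kg: flange 220 mm across and 14 mm thick, upright sleeve 110 mm outside diameter with an 82 mm bore, its rim 90 mm above the table. Six stations 60 degrees apart around it; five carry an upright gusset 10 mm thick that reaches out from the sleeve wall (radius 55 mm) to radius 100 mm and up to 74 mm above the table. Origin at the centre of its underside, z up; its own x axis points from the centre towards the bare station.
- bare_place (a point): Middle of the bare station, on the flange's upper face, 14 mm above the table and 80 mm from the sleeve's axis (25 mm out from the sleeve wall), between two chalk lines; the neighbouring gussets stand 60 degrees to either side. Axes as the sleeve's: x points outward from the sleeve, z up. Closed fingers fit between the neighbours most easily; other loose tools on the table stand up to 60 mm high, and clamps, vice and cans at its edges up to 250 mm.
Mind the look-alikes: they are no part of the job. What is shaped like the part that bears gusset_top but pink or purple is not meant.

How it is judged:
On the way, in this order (a step that is already met when the one before it is completed fails the run):
1. the fingers point from just above at the matching gusset and dwell there for 1.5 s (horizontal distance between the grasp point and gusset_top below 0.03 m and distance between the grasp point and gusset_top below 0.07 m and z of the grasp point in the frame of gusset_top above 0.01 m), for 1.5 s.
2. then the fingers point from just above at the bare station and dwell there for 1.5 s (horizontal distance between the grasp point and bare_place below 0.035 m and distance between the grasp point and bare_place below 0.08 m and z of the grasp point in the frame of bare_place above 0.01 m), for 1.5 s.
At the end, for the whole second after the job is handed in: The fingers still point at the bare station: the grasp point, about 19 mm behind the fingertips, is within 35 mm of the station's middle horizontally, above it and within 80 mm of it (30 mm and 70 mm when pointing at the plate). All four plates and the sleeve are within 5 mm of where they started (all of step 2 and distance of each of gusset_top, small_gusset_top, large_gusset_top, lug_plate_top, sleeve, bare_place from where it was at the start of the episode below 0.005 m); the robot touches nothing.
It fails at once if the robot touches something (contact force between any of the fingers, the arm and anything else above 0.3 N).
It fails at once if a plate or the sleeve is moved or lifted (distance of any of gusset_top, small_gusset_top, large_gusset_top, lug_plate_top, sleeve, bare_place from where it was at the start of the episode above 0.005 m).
It fails at once if the fingers point at a wrong plate (grasp point within 30 mm of its middle horizontally and within 70 mm of it) ((horizontal distance between the grasp point and small_gusset_top below 0.03 m and distance between the grasp point and small_gusset_top below 0.07 m and z of the grasp point in the frame of small_gusset_top above 0.01 m) or (horizontal distance between the grasp point and large_gusset_top below 0.03 m and distance between the grasp point and large_gusset_top below 0.07 m and z of the grasp point in the frame of large_gusset_top above 0.01 m) or (horizontal distance between the grasp point and lug_plate_top below 0.03 m and distance between the grasp point and lug_plate_top below 0.07 m and z of the grasp point in the frame of lug_plate_top above 0.01 m)).
It fails at once if the fingers come down over another part of the sleeve (grasp point over the flange, lower than 110 mm above the table and over 50 mm aside from the bare station's middle) (horizontal distance between the grasp point and sleeve below 0.11 m and z of the grasp point in the frame of sleeve below 0.11 m and horizontal distance between the grasp point and bare_place above 0.05 m).
It also fails if it takes over 53 s, if anything falls off the work surface, if the arm or the gripper's body presses on something with over 40 N, if the wrist force passes 120 N, or if a joint passes its speed limit or range.

ROBOT

A 6-joint arm with a two-finger parallel gripper is mounted at the origin on the work surface. World frame = base frame: x ahead of the robot, y to its left, z up, the work surface at z = 0. Lengths are in m, angles in rad, forces in N, time in s.
With the tool pointing down it reaches from about 0.25 to 0.775 m from the base axis. Payload 4 kg.
Tool frame: the origin (TCP) lies at the very end of the fingers, on their centre line; the grasp point (between the pads) lies bot.grip_depth behind it (bot.grip_depth is the distance from the TCP to the grasp point, in m); z points along the fingers, y is the direction in which the jaws open and shut (so a half turn about z gives the same grasp; the last joint's range is limited). The gripper opens to 94 mm and grips with 3 to 60 N. Pads are 16 mm wide; open, the fingers measure 119 mm over their backs; the gripper's body (75 mm by 177 mm) begins 78 mm behind the grasp point.
Start: joints at [-1.341, 0.087, 1.371, -0, 1.684, -0.103], TCP at [0.18, -0.52, 0.206] pointing down, gripper open.
Joint ranges: [-3.1, 3.1], [-0.76, 2.03], [0.27, 2.55], [-1.08, 4.22], [0.17, 2.65], [-2.57, 2.57]. Speed limits (rad/s): [2.79, 2.79, 3.14, 3.14, 3.14, 3.14].

INTERFACE

Orientations are given as a rotation vector (axis times angle).
In Python, from cell import bot gives the robot as it stands.
- The arm moves only by the shell command python3 -m creep 'ROWS' [FORCE]. ROWS is JSON, a list of rows, each a list of 7 numbers: the shift along the tool's x, y, z in mm, then the turn, a rotation vector about the tool's x, y, z in degrees, then the finger opening in mm, from 0 to 94. In form: [[x, y, z, rx, ry, rz, hand], ...]. A call has 1 to 8 rows; each row is the pose to reach, as a shift and turn from the pose commanded when the call began, along the tool's axes at that moment; what a row does not reach only later rows make up. A row lasts 1/10 s, in which the tool goes at most 50 mm and 8.59 degrees, less where a joint would pass 70% of its speed; a pose out of reach is approached as far as the arm can. A call with a gripper value outside its range is refused whole. The fingers move at their own pace and stop on an object; FORCE is the grip in N (left out, the last holds). Time passes only in rows, so rows that repeat a pose let the fingers close. It gives the time, the measured TCP pose, the force and the opening at its end, in the units of the state.
- bot.read_state(): the state, without advancing time (a new reading comes with each control period).
- bot.read_camera(name): name is "side" or "top" or "wrist"; returns a dict with "image" (420x560x3 uint8, red, green, blue), "mtx" (3x3 intrinsics, pixels), "origin" and "attitude" of the camera in the world. Camera axes: x right, y up, looking along -z (the intrinsics and any distortion apply to the point x, -y, -z); pixel columns grow to the right and rows downward; lengths in m; the calibration is good to about 2 mm. A picture is of the moment at which its call begins. There is no depth.
- bot.hand_in(): hands the job in, once; it reports no verdict.
The state is a dict: "time": time; "q": joint angles; "joint_velocities": joint speeds; "tau": joint torques, N m; "position": TCP position; "eef_rot": TCP orientation; "ft_force": force on the tool from outside, world axes, zero at the start; "moment": the same for the moment, N m; "opening": finger opening in m.
Only numpy, scipy, OpenCV 4.12 (cv2) and the standard library are available. Lean on these libraries where they do the work, as an engineer would, in place of code of your own. Each camera call takes 0.05 s, during which the arm holds its last target.

## Working session

There is one attempt and no reset: what is moved stays moved. The work goes in short steps, Python scripts to look and compute and a shell command to move; the robot and the scene stay as the last step left them, time stands still between calls to the robot, and variables do not carry over. Pictures are saved under pics/ and viewed, and the job is handed in when it is done.

```bash
mkdir -p pics; ls; cat > h.py <<'E'
import numpy as np,cv2
from cell import bot
def snap(n,f):
    c=bot.read_camera(n); cv2.imwrite(f'pics/{f}.png',cv2.cvtColor(c['image'],cv2.COLOR_RGB2BGR)); np.savez(f'pics/{f}.npz',**{k:np.array(v) for k,v in c.items()}); return c
def R(a):
    a=np.array(a,float)
    if a.shape==(3,3): return a
    return cv2.Rodrigues(a.reshape(3))[0]
def cast(c,px,z):
    K=np.array(c['mtx']); p=np.array(px,float).reshape(-1,2)
    d=c['dist'] if 'dist' in c else None
    r=np.linalg.inv(K)@np.c_[p,np.ones(len(p))].T
    r=R(c['attitude'])@(r*np.array([[1],[-1],[-1]])); o=np.array(c['origin'])
    return (o[:,None]+r*(z-o[2])/r[2]).T
E
python3 - <<'E'
from h import *
for n in ['top','side','wrist']:
    c=snap(n,n+'0'); print(n,{k:(v if k!='image' else 0) for k,v in c.items()})
s=bot.read_state();print(s['time'],s['position'],s['eef_rot'],s['opening'],bot.grip_depth)
E
```

```text
pics
top {'image': 0, 'mtx': array([[534.04103029,   0.        , 283.10878039],
       [  0.        , 534.04103029, 204.55428244],
       [  0.        ,   0.        ,   1.        ]]), 'origin': array([ 0.47976787, -0.0243235 ,  1.17163195]), 'attitude': array([ 0.0456173 , -0.04009005, -1.5874836 ])}
side {'image': 0, 'mtx': array([[398.97585123,   0.        , 276.30887735],
       [  0.        , 398.97585123, 206.2522461 ],
       [  0.        ,   0.        ,   1.        ]]), 'origin': array([0.17508325, 0.4829486 , 0.5813953 ]), 'attitude': array([ 0.38868019, -1.06537588, -2.29675035])}
wrist {'image': 0, 'mtx': array([[305.00627206,   0.        , 280.5038254 ],
       [  0.        , 305.00627206, 204.92752628],
       [  0.        ,   0.        ,   1.        ]]), 'origin': array([ 0.24785273, -0.49643626,  0.38333328]), 'attitude': array([-0.21559164,  0.15663289, -1.22965371])}
0.15 [ 0.17958352 -0.51942659  0.2045863 ] [-3.09658135e+00 -5.20111948e-01  1.96178792e-04] 0.09422720717837271 0.0188
```

View pics/top0.png

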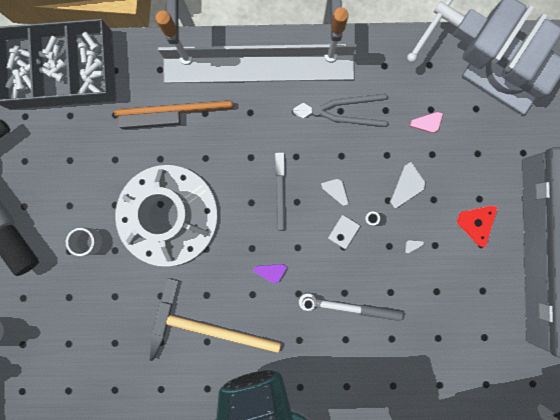

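View pics/side0.png

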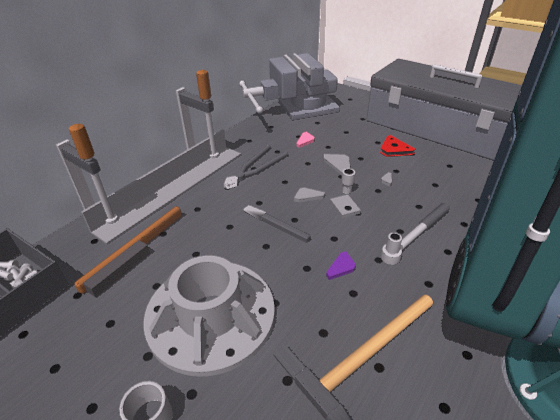

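View pics/wrist0.png

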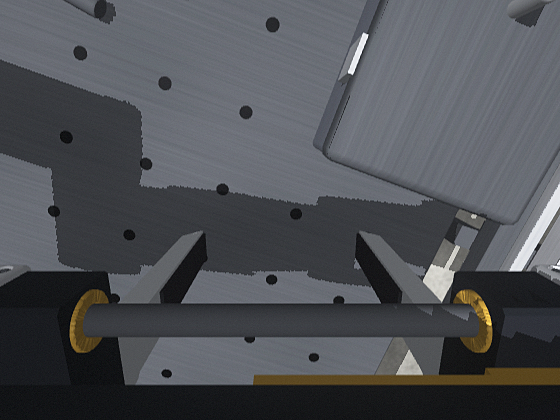

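Candidates in the top view are the grey plates at (335,191), (408,185) and (414,246), the rectangle with a hole at (344,232), and the pink (427,122) and purple (270,272) look-alikes. The mid-sized grey one at (335,191) looks right. I'll measure it and crop in close.

```bash
cat > m.py <<'E'
from h import *
c=dict(np.load('pics/top0.npz')); im=c['image']
a=cv2.resize(im[150:275,100:230],None,fx=4.2,fy=4.2,interpolation=cv2.INTER_CUBIC)[:, :]
b=cv2.resize(im[150:275,310:430],None,fx=4.2,fy=4.2,interpolation=cv2.INTER_CUBIC)
for n,x in (('slv',a),('plt',b)): cv2.imwrite(f'pics/{n}.png',x[...,::-1])
hsv=cv2.cvtColor(im,cv2.COLOR_RGB2HSV)
m=((hsv[...,2]>165)&(hsv[...,1]<50)).astype(np.uint8)
cs,_=cv2.findContours(m,cv2.RETR_EXTERNAL,cv2.CHAIN_APPROX_NONE)
for k in cs:
    M=cv2.moments(k)
    if M['m00']<60: continue
    u=[M['m10']/M['m00'],M['m01']/M['m00']]
    if not(100<u[0]<450 and 150<u[1]<300): continue
    w=cast(c,k.reshape(-1,2),.010)[:,:2].astype(np.float32)
    r=cv2.minAreaRect(w*1000); print(np.round(u,1),M['m00'],'xy',cast(c,u,.010)[0].round(4),'rect mm',np.round(r[1],1),cv2.contourArea(w*1000).__round__())
E
python3 m.py
```

```text
[412.4 245.2] 132.0 xy [ 0.45   -0.2995  0.01  ] rect mm [39.  26.1] 618
[343.4 231.5] 539.5 xy [ 0.4824 -0.1507  0.01  ] rect mm [45.1 60.4] 2540
[372.1 217.9] 148.0 xy [ 0.5108 -0.2138  0.01  ] rect mm [30.4 30.5] 699
[335.4 190.3] 369.0 xy [ 0.5723 -0.1354  0.01  ] rect mm [60.8 45.3] 1759
[165.5 215.2] 7995.0 xy [0.5243 0.2357 0.01  ] rect mm [220.3 220.2] 37974
[407.2 185.2] 789.0 xy [ 0.5808 -0.2921  0.01  ] rect mm [65.2 87.1] 3762
[279.5 162.1] 148.0 xy [ 0.6362 -0.0145  0.01  ] rect mm [17.5 48.4] 713
```

```bash
sleep 1
```

```text
(no output)
```

View pics/slv.png

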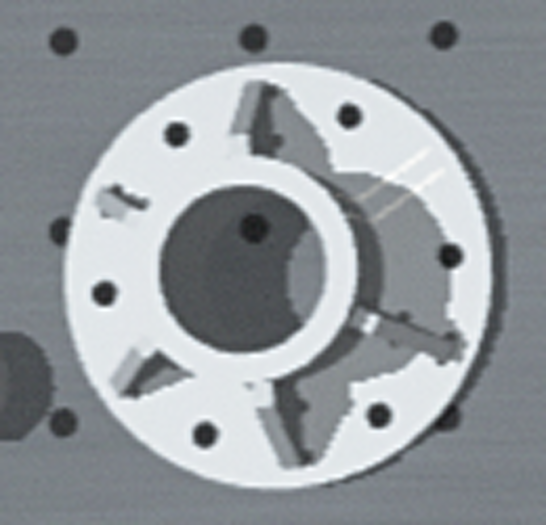

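View pics/plt.png

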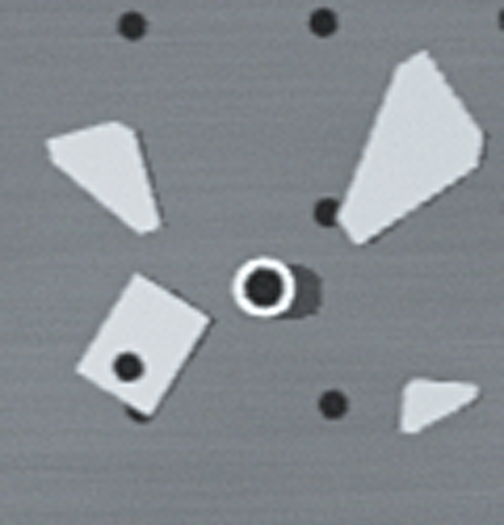

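The crops show the gusset at (335,190) measuring 60.8 x 45.3 mm with its inner corner snipped, so it matches. The others measure 65x87 (large), 39x26 (small) and 45x60 (holed rectangle). On the sleeve, the chalk lines run from about crop (365,205) to (435,160), and the bare station there is opposite the lower-left gusset.

```bash
cat > s.py <<'E'
from h import *
c=dict(np.load('pics/top0.npz')); im=c['image']
hsv=cv2.cvtColor(im,cv2.COLOR_RGB2HSV)
m=((hsv[...,2]>165)&(hsv[...,1]<50)).astype(np.uint8)
cs,_=cv2.findContours(m,cv2.RETR_EXTERNAL,cv2.CHAIN_APPROX_NONE)
k=max([k for k in cs if 100<k[:,0,0].mean()<230 and 150<k[:,0,1].mean()<280],key=cv2.contourArea)
w=cast(c,k.reshape(-1,2),.014)[:,:2].astype(np.float32)
(cx,cy),r=cv2.minEnclosingCircle(w*1000); print('centre',cx,cy,r)
C=np.array([cx,cy])/1000
f=lambda p,z:cast(c,np.array(p)/4.2+[100-.38,150-.38],z)[0,:2]
h=[(349,116),(450,255),(379,415),(205,434),(104,293),(177,133)]
for p in h:
    d=f(p,.014)-C; a=np.degrees(np.arctan2(d[1],d[0])); print('hole',np.hypot(*d).round(4),a.round(1))
# chalk lines
for p in [(358,197),(430,151),(375,217),(444,169)]:
    d=f(p,.014)-C; print('chalk',d.round(4),np.degrees(np.arctan2(d[1],d[0])).round(1))
A=[np.degrees(np.arctan2(*(f(p,.014)-C)[::-1])) for p in h]
off=np.degrees(np.angle(np.exp(1j*np.radians(np.array(A)*6)).mean()))/6
print('mean hole phase',off)
for p,q in [((358,197),(430,151)),((375,217),(444,169))]:
    d=f(q,.014)-f(p,.014); print('chalk dir',np.degrees(np.arctan2(d[1],d[0])))
ch=np.mean([f(p,.014) for p in [(358,197),(430,151),(375,217),(444,169)]],0)
print('chalk mid',ch)
for a in (off-30,off-90,off+30,off+90): print(a, C+.08*np.array([np.cos(np.radians(a)),np.sin(np.radians(a))]))
E
python3 s.py
```

```text
centre 524.3228759765625 234.932861328125 110.88532257080078
hole 0.0903 -24.9
hole 0.0902 -84.4
hole 0.0899 -144.3
hole 0.0894 155.4
hole 0.0896 95.0
hole 0.0905 34.5
chalk [ 0.0397 -0.0424] -46.9
chalk [ 0.063  -0.0799] -51.8
chalk [ 0.0292 -0.0512] -60.3
chalk [ 0.0535 -0.0871] -58.4
mean hole phase -24.794996541345114
chalk dir -58.20376447827552
chalk dir -55.949245710447045
chalk mid [0.57066357 0.1697768 ]
-54.794996541345114 [0.57044317 0.1695653 ]
-114.79499654134511 [0.49077305 0.16230773]
5.205003458654886 [0.60399299 0.24219043]
65.20500345865489 [0.5578727  0.30755799]
```

```bash
cat > go.py <<'E'
from h import *; import sys
s=bot.read_state(); Rt=R(s['eef_rot']); g=np.array([float(x) for x in sys.argv[1:4]])
print('t',s['time'],'pos',np.round(s['position'],4),'open',s['opening'].__round__(4),'F',np.round(s['ft_force'],2))
print('tool axes',Rt.round(3).tolist()); print('shift mm',(Rt.T@(g-s['position'])*1000).round(1))
E
python3 go.py .22 -.45 .29; python3 go.py .5723 -.1354 .29
python3 - <<'E'
from h import *
c=dict(np.load('pics/top0.npz'))
for z in (0,.12,.25): print(z,cast(c,[(525,158),(525,345),(170,20),(340,15)],z)[:,:2].round(3).tolist())
E
```

```text
t 0.15 pos [ 0.1796 -0.5194  0.2046] open 0.0942 F [-0.47 -0.06 -0.38]
tool axes [[0.945, 0.327, -0.0], [0.327, -0.945, 0.002], [0.0, -0.002, -1.0]]
shift mm [ 60.9 -52.6 -85.3]
t 0.15 pos [ 0.1796 -0.5194  0.2046] open 0.0942 F [-0.47 -0.06 -0.38]
tool axes [[0.945, 0.327, -0.0], [0.327, -0.945, 0.002], [0.0, -0.002, -1.0]]
shift mm [ 496.6 -234.8  -85. ]
0 [[0.637, -0.555], [0.231, -0.539], [0.962, 0.226], [0.967, -0.155]]
0.12 [[0.621, -0.501], [0.256, -0.486], [0.913, 0.2], [0.917, -0.142]]
0.25 [[0.604, -0.442], [0.284, -0.429], [0.859, 0.172], [0.863, -0.127]]
```

```bash
python3 -m creep '[[0,-10,-20,0,0,0,60],[0,-30,-40,0,0,0,30],[0,-60,-60,0,0,0,0],[0,-90,-80,0,0,0,0],[0,-120,-85,0,0,0,0],[0,-150,-85,0,0,0,0],[10,-180,-85,0,0,0,0],[30,-200,-85,0,0,0,0]]'; python3 go.py .5723 -.1354 .25
```

```text
time: 0.95
position: [0.1419, -0.3196, 0.2905]
eef_rot: [3.098, 0.516, -0.0]
ft_force: [0.8, 0.1, -1.1]
opening: 0.0334
t 0.95 pos [ 0.1419 -0.3196  0.2905] open 0.0334 F [ 0.81  0.1  -1.11]
tool axes [[0.946, 0.324, -0.0], [0.324, -0.946, -0.001], [-0.0, 0.0, -1.0]]
shift mm [466.9 -34.7  40.3]
```

```bash
python3 -m creep '[[20,0,0,0,0,0,0],[50,0,0,0,0,0,0],[90,0,0,0,0,0,0],[130,0,0,0,0,0,0],[170,-5,0,0,0,0,0],[210,-8,0,0,0,0,0],[230,-10,0,0,0,0,0],[240,-10,0,0,0,0,0]]'; python3 go.py .5723 -.1354 .25
```

```text
time: 1.75
position: [0.3675, -0.232, 0.2899]
eef_rot: [-3.096, -0.525, 0.001]
ft_force: [0.4, -0.0, 0.6]
opening: 0.0004
t 1.75 pos [ 0.3675 -0.232   0.2899] open 0.0004 F [ 0.44 -0.01  0.59]
tool axes [[0.944, 0.329, -0.001], [0.329, -0.944, 0.001], [-0.001, -0.001, -1.0]]
shift mm [225.2 -23.7  39.8]
```

```bash
python3 -m creep '[[25,-3,0,0,0,0,0],[60,-8,5,0,0,0,0],[100,-12,10,0,0,0,0],[140,-16,20,0,0,0,0],[180,-20,30,0,0,0,0],[210,-23,40,0,0,0,0],[224,-23,40,0,0,0,0],[224,-23,40,0,0,0,0]]'; python3 -m creep '[[0,0,0,0,0,0,0],[0,0,0,0,0,0,0]]'; python3 go.py .5723 -.1354 .035; python3 -c "
from h import *
snap('wrist','w1')"
```

```text
time: 2.55
position: [0.571, -0.1381, 0.2487]
eef_rot: [-3.097, -0.522, 0.004]
ft_force: [-1.1, -0.2, 0.7]
opening: 0.0009
time: 2.75
position: [0.5697, -0.1392, 0.2512]
eef_rot: [3.098, 0.518, 0.001]
ft_force: [-0.1, 0.6, 0.5]
opening: 0.0003
t 2.75 pos [ 0.5697 -0.1392  0.2512] open 0.0003 F [-0.08  0.55  0.48]
tool axes [[0.946, 0.325, 0.001], [0.325, -0.946, -0.001], [0.0, 0.001, -1.0]]
shift mm [  3.6  -2.9 216.2]
```

View pics/w1.png

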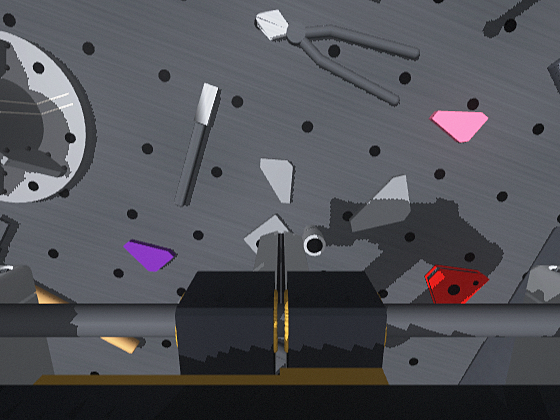

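The wrist view shows the gusset at about (279,180). The lug plate sits near (265,235), partly behind the closed fingers. I'll cast the gusset as a cross-check on the top view.

```bash
python3 - <<'E'
from h import *
c=dict(np.load('pics/w1.npz'))
k=np.array([(260,160),(277,158),(291,163),(294,172),(291,203),(284,203),(262,170)],np.float32)
M=cv2.moments(k);u=[M['m10']/M['m00'],M['m01']/M['m00']];print(u,cast(c,u,.01))
E
```

```text
[279.77576071922545, 176.97112724757952] [[ 0.57415633 -0.13696134  0.01      ]]
```

```bash
python3 -m creep '[[3,-3,20,0,0,0,0],[3,-3,45,0,0,0,0],[3,-3,70,0,0,0,0],[3,-3,95,0,0,0,0],[3,-3,120,0,0,0,0],[3,-3,140,0,0,0,0],[3,-3,150,0,0,0,0],[3,-3,150,0,0,0,0]]'; python3 go.py .5723 -.1354 .035; python3 -c "
from h import *
snap('side','s1')"
```

```text
time: 3.6
position: [0.571, -0.1346, 0.0993]
eef_rot: [-3.097, -0.519, 0.004]
ft_force: [-0.0, -0.4, -0.3]
opening: 0.0007
t 3.6 pos [ 0.571  -0.1346  0.0993] open 0.0007 F [-0.   -0.38 -0.26]
tool axes [[0.945, 0.326, -0.003], [0.326, -0.945, 0.001], [-0.002, -0.001, -1.0]]
shift mm [ 1.1  1.3 64.3]
```

View pics/s1.png

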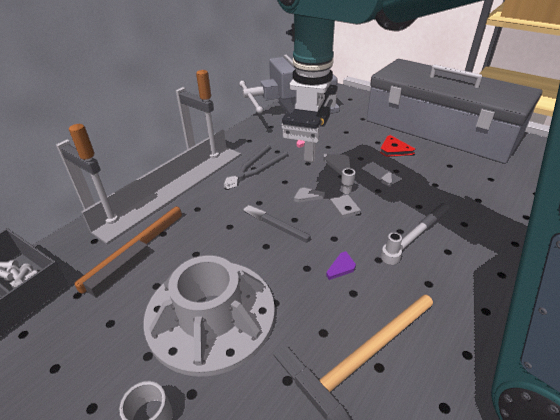

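The two views agree to about 2 mm, and the fingers (tip at about (309,160)) are above the gusset at (308,195) with nothing near them. I'll lower to 25 mm above the plate and dwell.

```bash
python3 -m creep '[[2,1,10,0,0,0,0],[2,1,25,0,0,0,0],[2,1,40,0,0,0,0],[2,1,52,0,0,0,0],[2,1,60,0,0,0,0],[2,1,64,0,0,0,0],[2,1,64,0,0,0,0],[2,1,64,0,0,0,0]]'; python3 -m creep '[[0,0,0,0,0,0,0],[0,0,0,0,0,0,0],[0,0,0,0,0,0,0],[0,0,0,0,0,0,0],[0,0,0,0,0,0,0],[0,0,0,0,0,0,0],[0,0,0,0,0,0,0],[0,0,0,0,0,0,0]]';python3 go.py .5723 -.1354 .035; python3 -c "
from h import *
snap('side','s2')"
```

```text
time: 4.45
position: [0.5749, -0.1348, 0.0369]
eef_rot: [3.098, 0.52, 0.001]
ft_force: [0.8, 0.8, 0.0]
opening: 0.0003
time: 5.25
position: [0.5745, -0.1347, 0.0365]
eef_rot: [3.098, 0.52, 0.0]
ft_force: [0.3, 0.6, -0.1]
opening: 0.0003
t 5.25 pos [ 0.5745 -0.1347  0.0365] open 0.0003 F [ 0.32  0.58 -0.11]
tool axes [[0.945, 0.327, 0.0], [0.327, -0.945, -0.0], [0.0, 0.0, -1.0]]
shift mm [-2.3 -0.1  1.5]
```

View pics/s2.png

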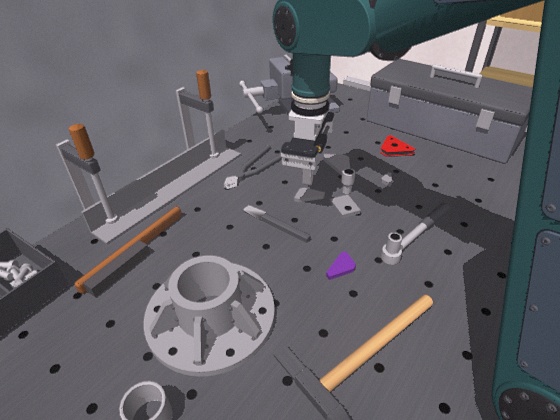

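The fingertip is at (307,185), just above the gusset at (303,195). I'll hold another 1.6 s, then go straight up.

```bash
for i in 1 2; do python3 -m creep '[[0,0,0,0,0,0,0],[0,0,0,0,0,0,0],[0,0,0,0,0,0,0],[0,0,0,0,0,0,0],[0,0,0,0,0,0,0],[0,0,0,0,0,0,0],[0,0,0,0,0,0,0],[0,0,0,0,0,0,0]]' | tail -5;done
python3 -m creep '[[0,0,-10,0,0,0,0],[0,0,-35,0,0,0,0],[0,0,-65,0,0,0,0],[0,0,-100,0,0,0,0],[0,0,-135,0,0,0,0],[0,0,-165,0,0,0,0],[0,0,-185,0,0,0,0],[0,0,-190,0,0,0,0]]';python3 go.py .5704 .1696 .22
```

```text
time: 6.1
position: [0.5745, -0.1347, 0.0365]
eef_rot: [3.098, 0.52, -0.0]
ft_force: [0.2, 0.2, -0.9]
opening: 0.0007
time: 6.9
position: [0.5745, -0.1347, 0.0365]
eef_rot: [3.098, 0.52, -0.0]
ft_force: [0.2, -0.5, -0.3]
opening: 0.0003
time: 7.7
position: [0.5759, -0.1352, 0.2311]
eef_rot: [3.095, 0.52, 0.01]
ft_force: [-0.3, 0.1, -0.5]
opening: 0.0004
t 7.7 pos [ 0.5759 -0.1352  0.2311] open 0.0004 F [-0.29  0.08 -0.52]
tool axes [[0.945, 0.327, 0.007], [0.327, -0.945, -0.002], [0.006, 0.005, -1.0]]
shift mm [  94.3 -289.9   10.3]
```

```bash
python3 -m creep '[[6,-20,0,0,0,0,0],[16,-50,0,0,0,0,0],[28,-85,0,0,0,0,0],[39,-120,0,0,0,0,0],[50,-155,0,0,0,0,0],[62,-190,0,0,0,0,0],[70,-215,0,0,0,0,0],[74,-225,0,0,0,0,0]]';python3 go.py .5704 .1696 .22; python3 -c "
from h import *
snap('wrist','w2')"
```

```text
time: 8.5
position: [0.5701, 0.1044, 0.2255]
eef_rot: [-3.097, -0.525, 0.003]
ft_force: [0.3, 0.3, 0.8]
opening: 0.0005
t 8.5 pos [0.5701 0.1044 0.2255] open 0.0005 F [0.3  0.27 0.81]
tool axes [[0.944, 0.33, -0.002], [0.33, -0.944, 0.0], [-0.002, -0.001, -1.0]]
shift mm [ 21.7 -61.5   5.5]
```

View pics/w2.png

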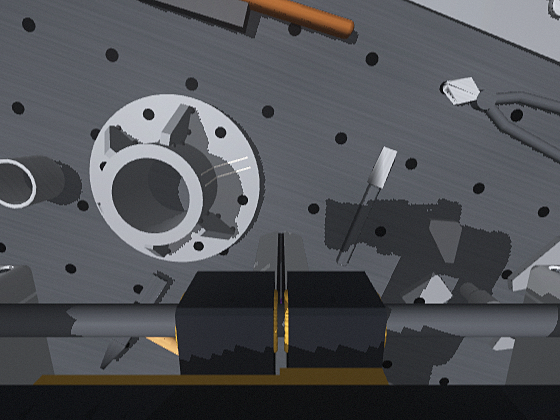

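The wrist view shows the chalk lines from about (203,183) to (248,162), with no gusset there. I'll cross-check the point and move over it.

```bash
python3 - <<'E'
from h import *
c=dict(np.load('pics/w2.npz'))
print(cast(c,[(225,172),(242,200),(220,132)],.014).round(4))
cv2.imwrite('pics/w2c.png',cv2.resize(c['image'][80:270,80:280],None,fx=3,fy=3,interpolation=cv2.INTER_CUBIC)[...,::-1])
E
python3 -m creep '[[5,-12,0,0,0,0,0],[10,-28,0,0,0,0,0],[16,-44,0,0,0,0,0],[20,-56,0,0,0,0,0],[22,-61,0,0,0,0,0],[22,-61,10,0,0,0,0],[22,-61,20,0,0,0,0],[22,-61,20,0,0,0,0]]';python3 go.py .5704 .1696 .044; python3 -c "
from h import *
snap('top','t2');snap('side','s3')"
```

```text
[[0.5613 0.177  0.014 ]
 [0.5333 0.1452 0.014 ]
 [0.6072 0.1972 0.014 ]]
time: 9.35
position: [0.5706, 0.1662, 0.2035]
eef_rot: [3.098, 0.519, -0.008]
ft_force: [-0.3, -0.4, -1.0]
opening: 0.0006
t 9.35 pos [0.5706 0.1662 0.2035] open 0.0006 F [-0.32 -0.44 -0.99]
tool axes [[0.945, 0.326, -0.005], [0.326, -0.945, -0.001], [-0.005, -0.0, -1.0]]
shift mm [  1.7  -3.3 159.5]
```

View pics/s3.png

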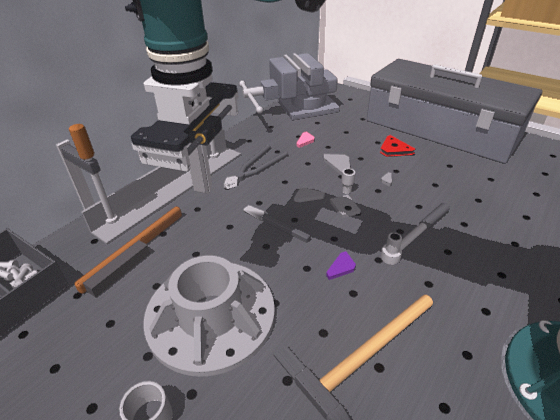

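View pics/w2c.png

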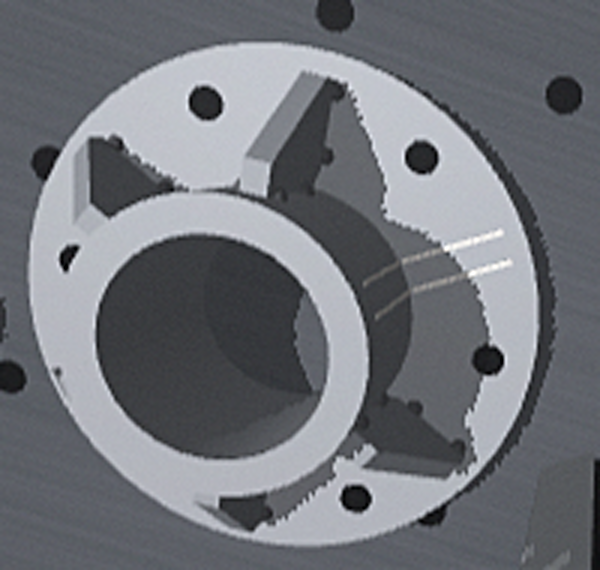

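```bash
python3 - <<'E'
from h import *
c=dict(np.load('pics/w2.npz'))
print(cast(c,np.array([(460,262),(408,277),(507,247),(422,157),(488,360),(357,498),(206,102)])/3+80-.33,.014).round(4))
E
```

```text
[[0.5709 0.1691 0.014 ]
 [0.5574 0.1883 0.014 ]
 [0.5836 0.1522 0.014 ]
 [0.6074 0.1968 0.014 ]
 [0.5338 0.1449 0.014 ]
 [0.4523 0.1818 0.014 ]
 [0.5991 0.2865 0.014 ]]
```

View pics/t2.png

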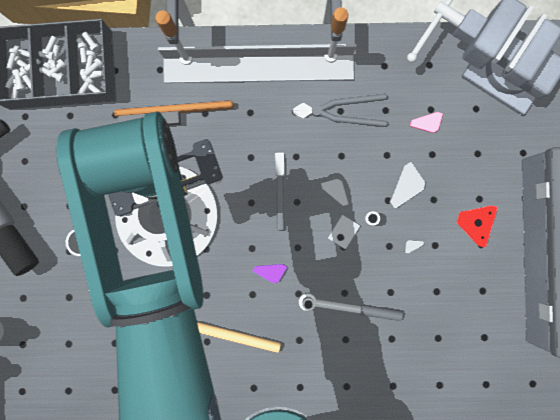

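The wrist cast gives (0.571, 0.169), matching the top view. The top picture shows the hand clear of clamps. Going down in two steps.

```bash
python3 -m creep '[[2,-2,0,0,0,0,0],[2,-2,15,0,0,0,0],[2,-2,35,0,0,0,0],[2,-2,55,0,0,0,0],[2,-2,75,0,0,0,0],[2,-2,90,0,0,0,0],[2,-2,95,0,0,0,0],[2,-2,95,0,0,0,0]]';python3 go.py .5706 .1694 .044; python3 -c "
from h import *
snap('side','s4')"
```

```text
time: 10.25
position: [0.5725, 0.1693, 0.1103]
eef_rot: [3.098, 0.52, -0.003]
ft_force: [0.6, 0.3, 0.5]
opening: 0.0004
t 10.25 pos [0.5725 0.1693 0.1103] open 0.0004 F [0.55 0.31 0.49]
tool axes [[0.945, 0.327, -0.002], [0.327, -0.945, -0.0], [-0.002, -0.0, -1.0]]
shift mm [-1.7 -0.7 66.3]
```

View pics/s4.png

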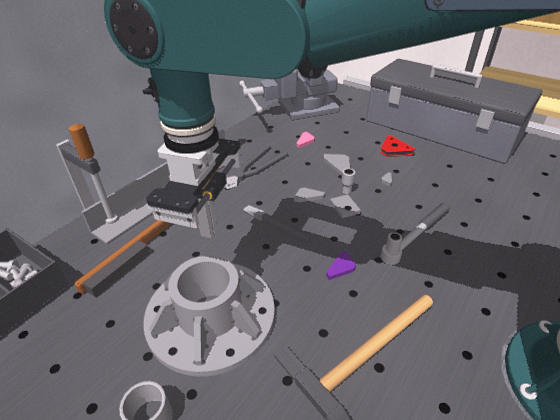

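The tip at (206,235) is above the far side of the flange and heading for the bare station, clear of the gussets at (247,290) and (235,265).

```bash
python3 -m creep '[[-1,0,8,0,0,0,0],[-1,0,18,0,0,0,0],[-1,0,30,0,0,0,0],[-1,0,42,0,0,0,0],[-1,0,52,0,0,0,0],[-1,0,60,0,0,0,0],[-1,0,65,0,0,0,0],[-1,0,65,0,0,0,0]]'; for i in 1 2 3; do python3 -m creep '[[0,0,0,0,0,0,0],[0,0,0,0,0,0,0],[0,0,0,0,0,0,0],[0,0,0,0,0,0,0],[0,0,0,0,0,0,0],[0,0,0,0,0,0,0],[0,0,0,0,0,0,0],[0,0,0,0,0,0,0]]';done;python3 go.py .5706 .1694 .044; python3 -c "
from h import *
snap('side','s5');snap('wrist','w5')"
```

```text
time: 11.1
position: [0.5715, 0.169, 0.0453]
eef_rot: [3.098, 0.52, -0.003]
ft_force: [0.2, -0.4, -0.6]
opening: 0.0006
time: 11.9
position: [0.5721, 0.1691, 0.0464]
eef_rot: [3.098, 0.52, -0.0]
ft_force: [0.8, 0.3, -0.2]
opening: 0.0006
time: 12.7
position: [0.5721, 0.1692, 0.0465]
eef_rot: [3.098, 0.52, 0.0]
ft_force: [0.8, -0.0, -0.0]
opening: 0.0003
time: 13.5
position: [0.5721, 0.1691, 0.0464]
eef_rot: [3.098, 0.52, -0.0]
ft_force: [-0.5, 0.5, -0.6]
opening: 0.0008
t 13.5 pos [0.5721 0.1691 0.0464] open 0.0008 F [-0.53  0.46 -0.56]
tool axes [[0.945, 0.327, -0.0], [0.327, -0.945, -0.0], [-0.0, 0.0, -1.0]]
shift mm [-1.3 -0.7  2.4]
```

View pics/s5.png

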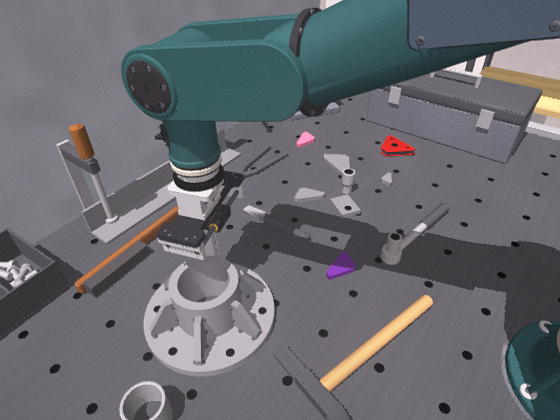

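View pics/w5.png

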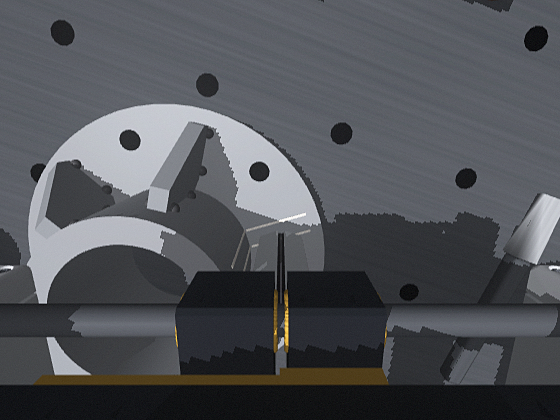

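The wrist view shows the fingertip at (281,235) over the chalk lines (250-305, 215-245), with nothing touching. The 2.4 s dwell there is complete, so I'm handing in.

```bash
python3 -c "
from h import *
print(bot.hand_in()); s=bot.read_state(); print(s['time'],s['position'],s['ft_force'])"
```

```text
the job is handed in; nothing more can be done
None
the job is handed in; nothing more can be done
```

The robot pointed at the matching gusset, then at the bare station. I handed the job in at about 13.6 s with the fingers still over the station; no verdict is reported.

- **Plate:** I chose the grey plate measuring 60.8 x 45.3 mm, with its inner corner snipped, at about (0.572, -0.135). The closed fingertips held about 26 mm above its middle for more than 2 s.
- **Bare station:** The fingertips held about 32 mm above the station, between the chalk lines at about (0.570, 0.169), for 2.4 s before handing in. That is slightly over the two or three centimetres asked, but the grasp point was about 51 mm from the station's middle, inside the 80 mm limit.
- **Checks:** The top and wrist views agreed to about 2 mm on the plate and 1 mm on the station. A first rough reading of the chalk lines was about 12 mm off, because it included chalk on the sleeve wall; a closer crop fixed that.
- **Contact:** The last pictures showed nothing touched or moved, and the wrist force stayed within about 1.5 N. That reading varies too much to rule out a contact as light as 0.3 N.

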